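Refit and test the trip module of a bench supply

TASK

Take the yellow trip module from the wooden stand and slide it down into the white docking socket on the blue bench supply until it is fully home. Then press the green test button so that the red trip lever drops, and lift the lever back up to its armed position. Leave the other modules, the beakers and the red-capped jar where they are.

Things in the scene. Friction and masses are not known exactly. Their poses are not given: they have to be found in the camera images.
- module: yellow trip module, a flat upright slab 80 (x) x 8 (y, thickness) x 110 (z) mm, 150 g or so (100 to 210 g), the same both ways round. Origin at the centre of its lower edge, z up. It stands in one of three places of the stand, 30 mm of its height in a loose groove; the upper 80 mm are free to grip across the 8 mm.
- stand: fixed wooden stand 104 (x) x 200 (y) x 35 (z) mm with three grooves along its x at y = -66, 0 and +66 mm, each 11 mm wide, with its floor 5 mm above the bench. Origin under its centre. Holds the yellow module and two spares in any order.
- spare_grey: grey spare module, same size as the yellow one and in the same stand, origin at the centre of its lower edge; leave it
- spare_green: green spare module, same size and stand, origin at the centre of its lower edge; leave it
- case: fixed bench supply, blue case 200 (x) x 320 (y) x 80 (z) mm. Origin under its centre, front to -x. On its top: the docking socket at y = +90 mm, the green button at x = -20, y = -5 mm, the red lever at y = -90 mm. The axes of dock and slot_mouth are those of the case.
- dock (a point): nominal middle of the docking slot's floor, 85 mm above the bench; axes as the case's. The upright slot is 84 mm long (x), 9.6 mm wide (y), 40 mm deep. A copper leaf spring in its -y wall grips the module over the last 15 mm or so, so it does not fall home: push it down with some 5 to 15 N until it stands on the floor (its origin level with this point).
- slot_mouth (a point): nominal middle of the slot's mouth, 40 mm above dock, on a fixed white block 104 (x) x 41.6 (y) x 45 (z) mm with flat walls 16 mm wide along the slot. The block is mounted with slack: slot, floor and block really lie up to 6 mm to either side of slot_mouth and dock along y (none along x, not turned), by an amount that is not reported: see it, or feel for it with the module's lower edge.
- button_top (a point): middle of the top face of the round green push button, 28 mm across, 101 mm above the bench at rest; pressed straight down
- test (a joint): travel of the green test button, 0 at rest to 0.006 m fully down; it springs back, about 5 N at full travel. Pressing past 4 mm or so trips the lever; let the button come up before lifting the lever. It trips the lever with or without the module, so fit the module first.
- trip (a joint): angle of the red trip lever, 0 armed (tip up, leaning back to the case's +x by 0.18 rad from upright, where it rests by its own weight), up to 1.48 rad dropped (tip forward to the case's -x, 1.30 rad from upright). It is upright at 0.18: lifted past that it falls back to 0 by itself; let go before that it drops again. Swings freely, under 0.1 N m. Starts armed.
- lever_pivot (a point): the lever's hinge axis (parallel to the case's y), 102 mm above the bench, between two fixed grey cheeks 36 x 8 x 34 mm at 17 mm on either side (tops 114 mm above the bench)
- lever_tip (a point): 70 mm from the hinge on the lever, near the middle of its red grip, which is 14 x 14 mm and 26 mm long (from 53 to 79 mm from the hinge); moves with the lever. The bar below it is steel, 10 x 10 mm. Pinch the grip across the case's y.
- beaker: glass beaker 72 mm across, 90 mm high, origin under its centre; leave it
- small_beaker: glass beaker 52 mm across, 60 mm high, origin under its centre; leave it
- jar: red-capped jar 72 mm across, 90 mm high, origin under its centre; leave it

How it is judged:
By the outcome, as a careful person would: the job done as asked, in the order asked, and still so for the second after the job is handed in, with the robot touching nothing.
It also fails if it takes over 72 s, if anything falls off the work surface, if the arm or the gripper's body presses on something with over 40 N, if the wrist force passes 120 N, or if a joint passes its speed limit or range.

ROBOT

A 6-joint arm with a two-finger parallel gripper is mounted at the origin on the work surface. World frame = base frame: x ahead of the robot, y to its left, z up, the work surface at z = 0. Lengths are in m, angles in rad, forces in N, time in s.
With the tool pointing down it reaches from about 0.375 to 0.9 m from the base axis. Payload 3.1 kg.
Tool frame: the origin (TCP) lies midway between the tips of the shut fingers; the grasp point (between the pads) lies 19 mm behind it; z points along the fingers, y is the line along which they close (so a half turn about z gives the same grasp; the last joint's range is limited). The gripper opens to 87 mm and grips with 3 to 60 N. Pads are 19 mm wide; open, the fingers measure 117 mm over their backs; the gripper's body (75 mm by 190 mm) begins 51 mm behind the grasp point.
Start: joints at [0.932, 0.527, 1.433, -0, 1.181, -0.178], TCP at [0.277, 0.56, 0.223] pointing down, gripper open.
Joint ranges: [-3.08, 3.08], [-0.75, 2.2], [0.22, 2.44], [-1.43, 4.57], [0, 2.65], [-2.85, 2.85]. Speed limits (rad/s): [2.79, 2.79, 3.14, 3.14, 3.14, 3.14].

INTERFACE

Orientations are given as a unit quaternion [x, y, z, w].
In Python, from rig import robot gives the robot as it stands.
- The arm moves only by the shell command python3 -m jog 'ROWS' [FORCE]. ROWS is a JSON object of lists of equal length, an entry for each row: "dp": the shift along the tool's x, y, z in mm, a list of three; "delta_rot": the turn, a rotation vector about the tool's x, y, z in rad, a list of three; "gripper": the opening, from -1 (shut) to 1 (fully open). A call has 1 to 12 rows; each row is the pose to reach, as a shift and turn from the pose commanded when the call began, along the tool's axes at that moment; what a row does not reach only later rows make up. A row lasts 1/10 s, in which the tool goes at most 50 mm and 8.59 degrees, less where a joint would pass 70% of its speed; a pose out of reach is approached as far as the arm can. A call with a gripper value outside its range is refused whole. The fingers move at their own pace and stop on an object; FORCE is the grip in N (left out, the last holds). Time passes only in rows, so rows that repeat a pose let the fingers close. It gives the time, the measured TCP pose, the force, the opening and the grip force at its end, in the units of the state.
- robot.get_obs(): the state, without advancing time (a new reading comes with each control period).
- robot.camera(name): name is "scene" or "top" or "wrist"; returns the picture (400x640x3 uint8, red, green, blue); there is no depth.
- robot.camera_model(name): a dict with "fx", "fy", "cx", "cy" (pixels), "k1" (the pictures are not rectified: a ray, as slopes to the right and down, at radius r is drawn at 1 + k1 r^2 times it, then the intrinsics apply), "xyz" and "orientation" of the camera in the world; the wrist camera has in their place "T_tool_cam" (4x4, takes a point from camera to tool coordinates, whose origin is the TCP and whose axes are the flange's). Camera axes: x right, y down, z forward; pixel columns grow to the right and rows downward; lengths in m; the calibration is good to about 2 mm. A picture is of the moment at which its call begins: read the wrist's pose just before it. camera_model takes no time and is no camera call.
- robot.hand_in(): hands the job in; it is judged then, once.
Trained networks look in the newest picture that a camera, given by its name, has taken for a name from the list of things; names that differ only in an ending like _2 or _b are one class to them, and where a whole thing is asked for, a point or a joint stands for the part that bears it (a point fixed in the world has none). Each returns a list of dicts, best first, with "score" (0 to 1); they miss things now and then, are a little off and sometimes report something else, mostly with a low value. They report only what shows in the picture. A call takes as long as a camera call.
- robot.search_frame(name, camera): "rect" ([left, top, right, bottom] in pixels, round what is visible of it).
The state is a dict: "time": time; "q": joint angles; "joint_velocities": joint speeds; "joint_torque": joint torques, N m; "position": TCP position; "tool_rot": TCP orientation; "ft_force": force on the tool from outside, world axes, zero at the start; "moment": the same for the moment, N m; "grip_width": finger opening in m; "grip_force": force on a finger pad.
Only numpy, scipy, OpenCV 4.12 (cv2) and the standard library are available. Lean on these libraries where they do the work, as an engineer would, in place of code of your own. Each camera call takes 0.05 s, during which the arm holds its last target. There are 200 camera calls.

## Working session

There is one attempt and no reset: what is moved stays moved. The work goes in short steps, Python scripts to look and compute and a shell command to move; the robot and the scene stay as the last step left them, time stands still between calls to the robot, and variables do not carry over. Pictures are saved under pics/ and viewed, at most 10 in all, crops included, and the job is handed in when it is done.

```bash
mkdir -p pics; ls; python3 - <<'E'
from rig import robot
import cv2
for n in ("scene","top"):
    im=robot.camera(n); cv2.imwrite(f"pics/{n}1.png",im[:,:,::-1])
    m=robot.camera_model(n); print(n,{k:m[k] for k in m})
    for t in ("module","stand","spare_grey","spare_green","case","button_top","lever_tip","beaker","small_beaker","jar"):
        r=robot.search_frame(t,n); print(t,[( [round(v) for v in d['rect']],round(d['score'],2)) for d in r[:2]])
o=robot.get_obs();print(o)
print(robot.camera_model("wrist"))
E
```

```text
pics
scene {'fx': 433.04923448584873, 'fy': 433.04923448584873, 'cx': 315.4046564753949, 'cy': 194.25374450940274, 'k1': 0.011291421204639595, 'xyz': array([ 1.31194062, -0.27554329,  1.023978  ]), 'orientation': array([ 0.7660131 ,  0.54758085, -0.19216569, -0.27649863])}
module [([361, 134, 376, 169], 0.84)]
stand [([348, 140, 421, 184], 0.96), ([396, 128, 416, 161], 0.46)]
spare_grey [([399, 129, 413, 159], 0.75), ([359, 135, 372, 170], 0.23)]
spare_green [([380, 130, 396, 164], 0.7)]
case [([222, 149, 349, 240], 0.87)]
button_top []
lever_tip [([255, 184, 259, 196], 0.64)]
beaker [([417, 188, 447, 225], 0.65)]
small_beaker [([367, 239, 383, 267], 0.73), ([256, 180, 260, 199], 0.72)]
jar [([146, 219, 179, 256], 0.59)]
top {'fx': 458.0617069337368, 'fy': 458.0617069337368, 'cx': 321.85800105247307, 'cy': 192.21830119354985, 'k1': -0.045859573716446, 'xyz': array([ 0.45615232, -0.05465205,  1.2768009 ]), 'orientation': array([ 0.7053183 , -0.70488433,  0.04804933, -0.05792605])}
module [([232, 239, 240, 268], 0.86), ([277, 194, 400, 280], 0.36)]
stand [([178, 237, 250, 276], 0.57)]

[... 806 characters left out ...]
037e-01,  1.18682312e-05, -5.34179379e-06]), 'ft_force': array([0.23558022, 0.0112226 , 0.19596559]), 'moment': array([ 0.04011325, -0.02590058, -0.03289255]), 'grip_force': 0.0, 'grip_width': 0.08733176403701656}
{'fx': 343.8333986782704, 'fy': 343.8333986782704, 'cx': 324.4951842113179, 'cy': 203.38763987493826, 'k1': -0.002677926907909007, 'T_tool_cam': array([[-6.56151747e-04, -9.60435769e-01, -2.78500815e-01,
         7.70062406e-02],
       [ 9.99999740e-01, -5.46734860e-04, -4.70547495e-04,
         1.26091685e-04],
       [ 2.99664541e-04, -2.78501051e-01,  9.60435878e-01,
        -1.61993598e-01],
       [ 0.00000000e+00,  0.00000000e+00,  0.00000000e+00,
         1.00000000e+00]])}
```

```bash
python3 - <<'E'
import cv2
a=cv2.imread("pics/top1.png")[170:300,150:520]; b=cv2.imread("pics/scene1.png")[110:290,130:470]
a=cv2.resize(a,(800,281),interpolation=cv2.INTER_CUBIC);b=cv2.resize(b,(600,318),interpolation=cv2.INTER_CUBIC)
b=cv2.copyMakeBorder(b,0,0,0,200,cv2.BORDER_CONSTANT)
cv2.imwrite("pics/c1.png",cv2.vconcat([a,b]))
E
```

```text
(no output)
```

View pics/c1.png

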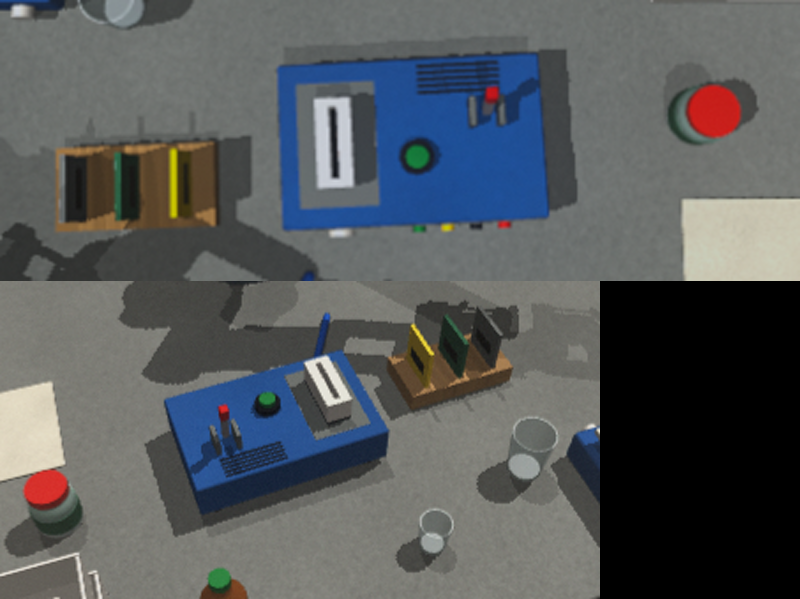

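The top view shows the yellow module nearest the case, at about (232-240, 239-268) px. The socket, green button and lever run left to right across the case. Next I measure by colour and calibration.

```bash
cat > h.py <<'E'
import numpy as np, cv2
from scipy.spatial.transform import Rotation as R
from rig import robot
def cam(name):
    m=robot.camera_model(name); K=(m['fx'],m['fy'],m['cx'],m['cy'],m['k1'])
    if 'xyz' in m: return K,R.from_quat(m['orientation']).as_matrix(),np.array(m['xyz'])
    o=robot.get_obs(); T=m['T_tool_cam']; A=R.from_quat(o['tool_rot']).as_matrix()
    return K,A@T[:3,:3],A@T[:3,3]+o['position']
def px2w(c,uv,z):
    K,A,p=c; fx,fy,cx,cy,k=K
    uv=np.atleast_2d(np.asarray(uv,float))
    d=cv2.undistortPoints(uv[:,None],np.array([[fx,0,cx],[0,fy,cy],[0,0,1.]]),np.array([k,0,0,0.]))[:,0]
    r=np.c_[d,np.ones(len(d))]@A.T
    return p+r*((z-p[2])/r[:,2])[:,None]
def w2px(c,P):
    K,A,p=c; fx,fy,cx,cy,k=K
    return cv2.projectPoints(np.atleast_2d(P).astype(float),cv2.Rodrigues(A.T)[0],-A.T@p,np.array([[fx,0,cx],[0,fy,cy],[0,0,1.]]),np.array([k,0,0,0.]))[0][:,0]
def mask(im,h0,h1,s=120,v=60,box=None):
    m=cv2.inRange(cv2.cvtColor(im,cv2.COLOR_RGB2HSV),(h0,s,v),(h1,255,255))
    if box:
        z=np.zeros_like(m); l,t,r,b=box; z[t:b,l:r]=255; m&=z
    return m
def blob(m):
    c=max(cv2.findContours(m,cv2.RETR_EXTERNAL,cv2.CHAIN_APPROX_NONE)[0],key=cv2.contourArea)
    return c[:,0].astype(float)
def rect_w(c,ctr,z):  # rect in world plane z
    w=px2w(c,ctr,z)[:,:2]; return cv2.minAreaRect((w*1000).astype(np.float32))
E
cat > a.py <<'E'
from h import *
im=cv2.cvtColor(cv2.imread("pics/top1.png"),cv2.COLOR_BGR2RGB); c=cam("top")
b=blob(mask(im,105,125,120,90,(270,185,410,290))); print("case",rect_w(c,b,.08))
b=blob(mask(im,22,33,150,90,(225,230,245,275))); print("yellow",rect_w(c,b,.115))
b=blob(mask(im,50,80,120,60,(325,225,355,260))); print("btn",rect_w(c,b,.101))
b=blob(mask(im,0,8,150,90,(365,200,390,225))); print("lever",rect_w(c,b,.175))
w=cv2.inRange(im,(170,170,170),(255,255,255)); z=np.zeros_like(w); z[205:265,285:325]=w[205:265,285:325]
b=blob(z);print("block",rect_w(c,b,.125))
print(rect_w(c,b,.125))
E
python3 a.py
```

```text
case ((524.6000366210938, -85.19894409179688), (198.68923950195312, 317.7191162109375), 2.801187515258789)
yellow ((474.0694885253906, 195.0115203857422), (80.47274017333984, 7.66585636138916), 1.6927863359451294)
btn ((505.2701721191406, -90.98600769042969), (25.44528579711914, 28.105981826782227), 0.03144944831728935)Traceback (most recent call last):
  File "a.py", line 6, in <module>
    b=blob(mask(im,0,8,150,90,(365,200,390,225))); print("lever",rect_w(c,b,.175))
  File "h.py", line 24, in blob
    c=max(cv2.findContours(m,cv2.RETR_EXTERNAL,cv2.CHAIN_APPROX_NONE)[0],key=cv2.contourArea)
ValueError: max() iterable argument is empty
```

```bash
python3 -m jog '{"dp":[[-338,-240,62],[-338,-240,62],[-338,-240,62],[-338,-240,62],[-338,-240,62],[-338,-240,62],[-338,-240,62],[-338,-240,62],[-338,-240,62],[-338,-240,62],[-338,-240,62],[-338,-240,62]],"delta_rot":[[0,0,-0.489],[0,0,-0.489],[0,0,-0.489],[0,0,-0.489],[0,0,-0.489],[0,0,-0.489],[0,0,-0.489],[0,0,-0.489],[0,0,-0.489],[0,0,-0.489],[0,0,-0.489],[0,0,-0.489]],"gripper":[0,0,0,0,0,0,0,0,0,0,0,0]}' 20
cat > w.py <<'E'
from h import *
import sys
c=cam("wrist"); im=robot.camera("wrist"); o=robot.get_obs()
A=R.from_quat(o['tool_rot']).as_matrix(); print(o['time'],o['position'],"y axis deg",np.degrees(np.arctan2(A[1,1],A[0,1])),A[:,2])
np.savez("last.npz",im=im,K=c[0],A=c[1],p=c[2]); cv2.imwrite(f"pics/{sys.argv[1]}.png",im[:,:,::-1])
E
python3 w.py w1
```

```text
time: 2.3
position: [0.4731, 0.1959, 0.1607]
tool_rot: [-0.015, 1.0, 0.0, -0.0]
ft_force: [-0.1, 0.0, -0.1]
grip_width: 0.0434
grip_force: 0.0
2.35 [0.47304925 0.1961169  0.16076285] y axis deg 91.76815745041766 [-2.10083391e-05  2.94438013e-04 -9.99999956e-01]
```

View pics/w1.png

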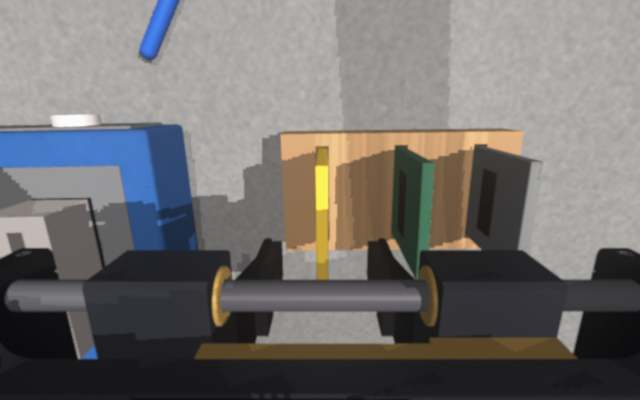

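The yellow module's top edge is at columns 316-328, rows 165-278, between the fingers. Compute its exact pose.

```bash
python3 - <<'E'
from h import *
d=np.load("last.npz");c=(d['K'],d['A'],d['p']);im=d['im']
m=mask(im,20,35,150,200,(300,155,345,285))
for r in (175,200,225,250):
    x=np.flatnonzero(m[r]); 
    if len(x): print(r,x.min(),x.max(),px2w(c,[[x.min()-.0,r],[x.max()+1.,r]],.115).round(4).tolist())
rr=np.flatnonzero(m.any(1));print(rr.min(),rr.max(),px2w(c,[[322,rr.min()],[322,rr.max()]],.115))
E
```

```text
175 315 327 [[0.4384, 0.1893, 0.115], [0.4382, 0.1973, 0.115]]
200 316 328 [[0.4544, 0.1903, 0.115], [0.4541, 0.1985, 0.115]]
225 317 325 [[0.471, 0.1913, 0.115], [0.4708, 0.1971, 0.115]]
250 318 326 [[0.4883, 0.1924, 0.115], [0.4881, 0.1983, 0.115]]
165 261 [[0.43212855 0.19346503 0.115     ]
 [0.49610114 0.19522148 0.115     ]]
```

```bash
python3 -m jog '{"dp":[[0,0,25],[1,-0.6,50],[1,-0.6,75],[1,-0.6,95],[1,-0.6,100.8],[1,-0.6,100.8],[1,-0.6,100.8],[1,-0.6,100.8],[1,-0.6,100.8],[1,-0.6,100.8],[1,-0.6,100.8]],"delta_rot":[[0,0,-0.018],[0,0,-0.018],[0,0,-0.018],[0,0,-0.018],[0,0,-0.018],[0,0,-0.018],[0,0,-0.018],[0,0,-0.018],[0,0,-0.018],[0,0,-0.018],[0,0,-0.018]],"gripper":[0,0,0,0,0,0,-1,-1,-1,-1,-1]}' 40
```

```text
time: 3.45
position: [0.4729, 0.1944, 0.0601]
tool_rot: [-0.024, 1.0, 0.0, 0.0]
ft_force: [-0.6, -0.0, 0.7]
grip_width: 0.0115
grip_force: 0.0
```

```bash
python3 -m jog '{"dp":[[0,0,0],[0,0,0],[0,0,0],[0,0,-20],[0,0,-50],[0,0,-85],[0,0,-120],[0,0,-145],[0,0,-155],[0,0,-155],[0,0,-155]],"delta_rot":[[0,0,0],[0,0,0],[0,0,0],[0,0,0],[0,0,0],[0,0,0],[0,0,0],[0,0,0],[0,0,0],[0,0,0],[0,0,0]],"gripper":[-1,-1,-1,-1,-1,-1,-1,-1,-1,-1,-1]}' 40
python3 w.py w2
```

```text
time: 4.55
position: [0.4717, 0.1942, 0.2134]
tool_rot: [-0.024, 1.0, -0.0, -0.001]
ft_force: [-0.3, -0.6, -1.7]
grip_width: 0.0077
grip_force: 40.0
4.6 [0.47146115 0.19412688 0.21304669] y axis deg 92.69733525693334 [-3.68572418e-03 -6.22041588e-04 -9.99993014e-01]
```

View pics/w2.png

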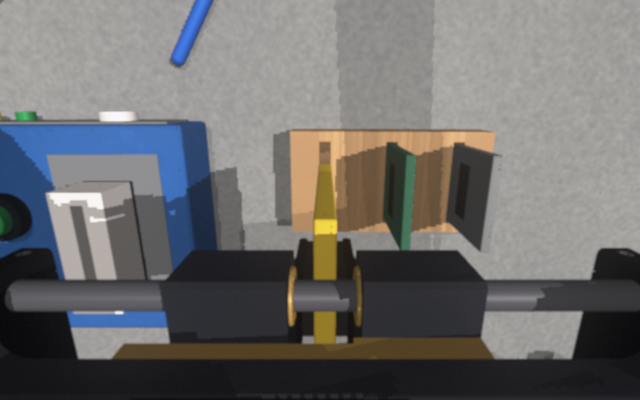

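The module is held (width 7.7 mm). The socket shows at about (49-145, 185-310), partly hidden, so I shift to see it whole.

```bash
python3 -m jog '{"dp":[[-30,-30,-5],[-70,-70,-10],[-110,-110,-10],[-115,-116,-10],[-115,-116,-10],[-115,-116,-10],[-115,-116,-10]],"delta_rot":[[0,0,0],[0,0,0],[0,0,0],[0,0,0],[0,0,0],[0,0,0],[0,0,0]],"gripper":[-1,-1,-1,-1,-1,-1,-1]}' 40
python3 w.py w3
```

```text
time: 5.3
position: [0.5911, 0.0849, 0.2234]
tool_rot: [-0.024, 1.0, 0.0, -0.002]
ft_force: [0.4, 0.5, -0.9]
grip_width: 0.0076
grip_force: 40.0
5.35 [0.59131535 0.08512875 0.22381423] y axis deg 92.78334810181364 [-2.97055074e-03  4.47847563e-04 -9.99995488e-01]
```

View pics/w3.png

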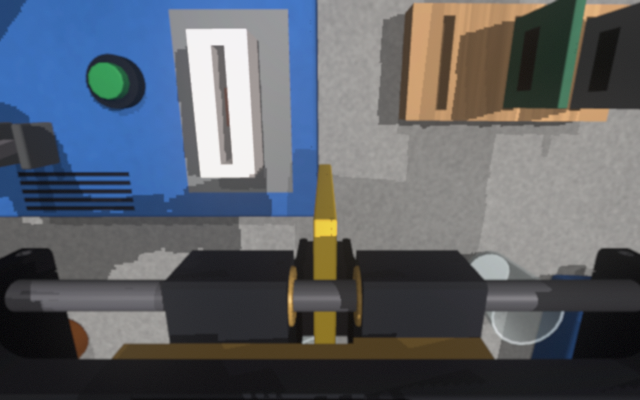

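The whole slot is visible at about (211-232, 45-165) px on the white block (187-255, 28-178). The button is near (112, 81). Next I measure the slot and the held module.

```bash
cat > s.py <<'E'
from h import *
d=np.load("last.npz");c=(d['K'],d['A'],d['p']);im=d['im']
w=cv2.inRange(im,(225,225,225),(255,255,255)); z=np.zeros_like(w); z[20:190,175:265]=w[20:190,175:265]
b=blob(z); rb=rect_w(c,b,.125); print("block",rb)
k=cv2.inRange(im,(0,0,0),(215,215,215)); f=np.zeros_like(k); cv2.fillPoly(f,[cv2.convexHull(b.astype(np.int32))],255)
f=cv2.erode(f,np.ones((7,7))); s=blob(k&f); print("slot",rect_w(c,s,.125))
for zz in (.08,):
    b=blob(mask(im,105,125,120,60,(0,0,325,225))); p=px2w(c,b,zz); 
    e=b[:,0]>300; e=b[(b[:,0]>310)&(b[:,1]<200)&(b[:,1]>10)]; q=px2w(c,e,zz); print("case +y edge fit",np.polyfit(q[:,0],q[:,1],1),q[:,0].min(),q[:,0].max())
    e=b[(b[:,1]>205)&(b[:,0]<300)&(b[:,0]>5)]; q=px2w(c,e,zz); print("case +x edge",np.polyfit(q[:,1],q[:,0],1))
b=blob(mask(im,50,80,120,60,(80,50,150,110)));print("btn",rect_w(c,b,.101))
o=robot.get_obs();A=R.from_quat(o['tool_rot']).as_matrix();p=o['position']
T=lambda x,y,zz:p+A@np.array([x,y,zz])
for n,P in (("near top y-/+",[T(.04,-.004,-.055),T(.04,.004,-.055)]),("near bottom",[T(.04,-.004,.055),T(.04,.004,.055)])): print(n,w2px(c,np.array(P)))
m=mask(im,18,38,120,60,(300,150,345,345)); 
for r in (168,180,200,217,222,230): x=np.flatnonzero(m[r]);print(r,x.min() if len(x) else 0,x.max() if len(x) else 0,im[r,326])
E
python3 s.py
```

```text
block ((519.4536743164062, 6.873960494995117), (103.03597259521484, 41.2555046081543), 2.7253408432006836)
slot ((519.86083984375, 6.980568885803223), (83.57704162597656, 9.649482727050781), 2.7854154109954834)
case +y edge fit [0.03605478 0.05576934] 0.4430283546978048 0.5983909131484523
case +x edge [-0.05039374  0.61731294]
btn ((504.49798583984375, -88.38606262207031), (27.334644317626953, 31.85434913635254), 2.639451265335083)
near top y-/+ [[311.61247188 221.34995673]
 [336.02607082 221.32366145]]
near bottom [[317.89129274 164.61622726]
 [330.48820913 164.60143991]]
168 319 330 [130 109  51]
180 318 331 [131 110  49]
200 316 333 [130 110  47]
217 315 335 [132 111  46]
222 314 336 [235 204  70]
230 314 336 [236 207  70]
```

```bash
python3 -m jog '{"dp":[[25,-25,0],[55,-55,10],[75.2,-74.9,25],[75.2,-74.9,30],[75.2,-74.9,30],[75.2,-74.9,30],[75.2,-74.9,30],[75.2,-74.9,30]],"delta_rot":[[0,0,0],[0,0,0],[0,0,0],[0,0,0],[0,0,0],[0,0,0],[0,0,0],[0,0,0]],"gripper":[-1,-1,-1,-1,-1,-1,-1,-1]}' 40
python3 w.py w4
```

```text
time: 6.15
position: [0.5224, 0.0062, 0.1952]
tool_rot: [-0.024, 1.0, -0.0, 0.001]
ft_force: [0.0, 0.4, -0.6]
grip_width: 0.0079
grip_force: 40.0
6.2 [0.52219347 0.00612258 0.19510468] y axis deg 92.76963866684478 [ 1.08663576e-03 -1.54901861e-04 -9.99999398e-01]
```

View pics/w4.png

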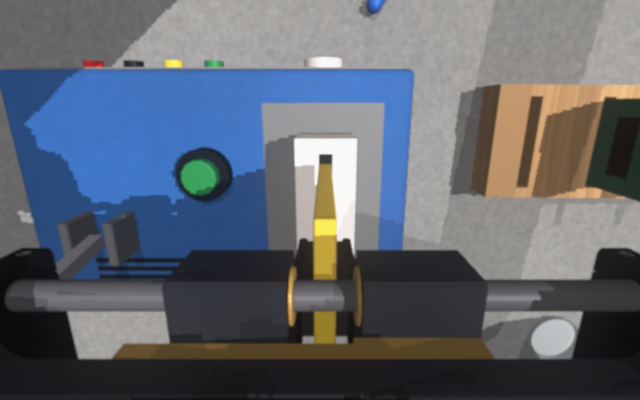

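```bash
python3 - <<'E'
from h import *
d=np.load("last.npz");c=(d['K'],d['A'],d['p']);im=d['im']
for r in (150,154,157,160,162,163,165,168,172): print(r,[int(v) for v in im[r,312:340].mean(1)])
print([int(v) for v in im[145,285:365].mean(1)])
for r in (142,148,157): 
    x=np.flatnonzero(im[r,285:365].min(1)>150)+285; print(r,x.min(),x.max(),px2w(c,[[x.min(),r],[x.max()+1,r]],.125))
print("block near/slot near",px2w(c,[[325,138],[325,154]],.125))
E
```

```text
150 [248, 249, 249, 249, 249, 249, 249, 249, 249, 249, 249, 249, 249, 249, 249, 249, 249, 249, 249, 249, 249, 249, 249, 249, 249, 249, 249, 249]
154 [249, 249, 249, 249, 249, 247, 231, 189, 162, 160, 161, 161, 161, 161, 161, 161, 161, 161, 162, 174, 219, 244, 249, 249, 249, 249, 249, 249]
157 [248, 249, 249, 249, 249, 246, 222, 140, 76, 59, 61, 60, 61, 60, 61, 61, 61, 62, 70, 110, 190, 243, 249, 249, 249, 249, 249, 249]
160 [249, 249, 249, 249, 249, 246, 222, 140, 76, 60, 60, 62, 62, 63, 62, 63, 61, 61, 70, 111, 192, 244, 250, 249, 249, 249, 249, 249]
162 [249, 249, 249, 249, 249, 246, 222, 140, 77, 61, 63, 65, 64, 66, 64, 64, 66, 64, 73, 123, 204, 245, 249, 249, 249, 249, 249, 249]
163 [248, 248, 248, 249, 249, 246, 221, 143, 85, 77, 79, 80, 81, 81, 80, 81, 81, 78, 82, 128, 207, 245, 249, 249, 249, 249, 249, 249]
165 [215, 216, 229, 244, 249, 245, 215, 148, 115, 113, 116, 116, 116, 118, 118, 119, 120, 120, 119, 142, 208, 245, 249, 249, 249, 249, 249, 249]
168 [184, 187, 218, 243, 249, 243, 201, 139, 117, 118, 120, 120, 121, 123, 123, 123, 124, 125, 129, 154, 212, 245, 249, 249, 249,
[... 228 characters left out ...]
48, 248, 248, 248, 249, 248, 249, 249, 248, 248, 248, 249, 249, 248, 249, 249, 249, 249, 248, 249, 249, 249, 249, 249, 249, 249, 249, 249, 249, 249, 249, 249, 249, 249, 249, 249, 249, 249, 249, 249, 249, 249, 249, 249, 249, 249, 249, 249, 249, 249, 249, 249, 249, 249, 249, 249, 249, 246, 225, 179, 159, 157, 158, 158, 158, 158, 158]
142 294 364 [[ 0.47125327 -0.01633632  0.125     ]
 [ 0.46897412  0.03106772  0.125     ]]
148 294 364 [[ 0.47524447 -0.01624368  0.125     ]
 [ 0.4729537   0.03138993  0.125     ]]
157 294 364 [[ 0.48130419 -0.01610308  0.125     ]
 [ 0.47899577  0.03187923  0.125     ]]
block near/slot near [[0.4676231  0.00423538 0.125     ]
 [0.47827    0.0047506  0.125     ]]
```

The slot's near end, at rows 154-163, is laterally centred on the module. The module sits about 2 mm too far in +x, so I correct that and descend.

```bash
python3 -m jog '{"dp":[[2,0.2,0],[2,0.2,0],[2,0.2,5],[2,0.2,10],[2,0.2,14],[2,0.2,17],[2,0.2,20],[2,0.2,23],[2,0.2,23]],"delta_rot":[[0,0,0],[0,0,0],[0,0,0],[0,0,0],[0,0,0],[0,0,0],[0,0,0],[0,0,0],[0,0,0]],"gripper":[-1,-1,-1,-1,-1,-1,-1,-1,-1]}' 40
```

```text
time: 7.1
position: [0.5192, 0.0058, 0.1713]
tool_rot: [-0.024, 1.0, 0.0, -0.0]
ft_force: [-0.6, 0.8, -1.3]
grip_width: 0.008
grip_force: 40.0
```

```bash
python3 -m jog '{"dp":[[0,0,3],[0,0,7],[0,0,11],[0,0,14],[0,0,16],[0,0,18],[0,0,20],[0,0,22],[0,0,24],[0,0,25],[0,0,26],[0,0,26]],"delta_rot":[[0,0,0],[0,0,0],[0,0,0],[0,0,0],[0,0,0],[0,0,0],[0,0,0],[0,0,0],[0,0,0],[0,0,0],[0,0,0],[0,0,0]],"gripper":[-1,-1,-1,-1,-1,-1,-1,-1,-1,-1,-1,-1]}' 40
```

```text
time: 8.3
position: [0.5196, 0.0061, 0.1458]
tool_rot: [-0.023, 1.0, 0.0, 0.0]
ft_force: [-0.2, 4.2, 3.4]
grip_width: 0.0077
grip_force: 40.0
```

```bash
python3 -m jog '{"dp":[[0,0.3,1],[0,0.3,2],[0,0.3,3],[0,0.3,4],[0,0.3,5],[0,0.3,6],[0,0.3,6]],"delta_rot":[[0,0,0],[0,0,0],[0,0,0],[0,0,0],[0,0,0],[0,0,0],[0,0,0]],"gripper":[-1,-1,-1,-1,-1,-1,-1]}' 40
```

```text
time: 9.0
position: [0.5192, 0.0062, 0.14]
tool_rot: [-0.024, 1.0, 0.0, -0.0]
ft_force: [-1.1, 4.7, 5.0]
grip_width: 0.0081
grip_force: 40.0
```

```bash
python3 -m jog '{"dp":[[0,0,1],[0,0,2],[0,0,3],[0,0,4],[0,0,4],[0,0,4]],"delta_rot":[[0,0,0],[0,0,0],[0,0,0],[0,0,0],[0,0,0],[0,0,0]],"gripper":[-1,-1,-1,-1,-1,-1]}' 40
```

```text
time: 9.6
position: [0.5193, 0.0062, 0.1399]
tool_rot: [-0.024, 1.0, -0.0, 0.001]
ft_force: [-8.2, 6.5, 33.5]
grip_width: 0.0079
grip_force: 40.0
```

The module went in against the spring and stopped firmly at TCP z = 0.140 under 33 N, which is the home height. I release and rise.

```bash
python3 -m jog '{"dp":[[0,0,-3.5],[0,0,-3.5],[0,0,-3.5],[0,0,-3.5],[0,0,-3.5],[0,0,-20],[0,0,-50],[0,0,-85],[0,0,-110],[0,0,-110],[0,0,-110]],"delta_rot":[[0,0,0],[0,0,0],[0,0,0],[0,0,0],[0,0,0],[0,0,0],[0,0,0],[0,0,0],[0,0,0],[0,0,0],[0,0,0]],"gripper":[-1,0,0,0,0,0,0,0,0,0,0]}' 40
python3 w.py w5; python3 -c "
from h import *
print(robot.get_obs()['q'])
im=robot.camera('top');cv2.imwrite('pics/top2.png',im[:,:,::-1])"
```

```text
time: 10.7
position: [0.5194, 0.0057, 0.2457]
tool_rot: [-0.024, 1.0, -0.0, 0.0]
ft_force: [-1.1, 0.5, 0.0]
grip_width: 0.0434
grip_force: 0.0
10.75 [0.51874292 0.00590465 0.24484728] y axis deg 92.69708930778344 [-1.77799055e-03  3.12702960e-05 -9.99998419e-01]
[-2.04051308e-01  3.57404042e-01  1.66874177e+00 -3.66755680e-04
  1.11719431e+00 -1.82175982e+00]
```

View pics/w5.png

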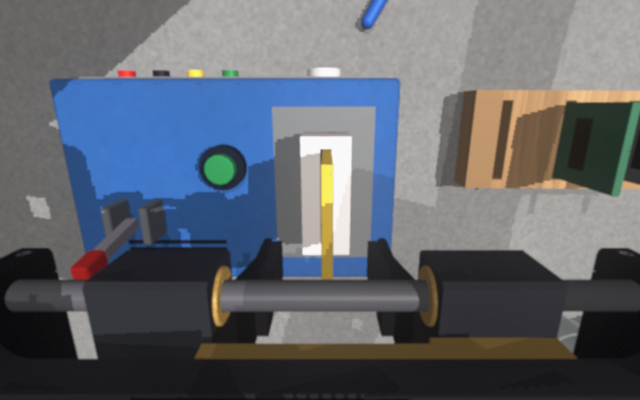

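The module stands seated with its top at (321-333, 152-275). The lever is still armed and the button is at (220, 168). Now I move over the button with shut fingers and the hand turned 90°, so its body clears the module and lever.

```bash
python3 -m jog '{"dp":[[5,-20,0],[10,-50,0],[18,-80,0],[18.5,-95,0],[18.5,-95,0],[18.5,-95,0],[18.5,-95,0],[18.5,-95,0],[18.5,-95,0],[18.5,-95,20],[18.5,-95,50],[18.5,-95,50]],"delta_rot":[[0,0,0.14],[0,0,0.29],[0,0,0.43],[0,0,0.58],[0,0,0.73],[0,0,0.88],[0,0,1.03],[0,0,1.17],[0,0,1.32],[0,0,1.46],[0,0,1.571],[0,0,1.571]],"gripper":[-1,-1,-1,-1,-1,-1,-1,-1,-1,-1,-1,-1]}' 20
python3 w.py w6
python3 - <<'E'
from h import *
d=np.load("last.npz");c=(d['K'],d['A'],d['p']);im=d['im']
b=blob(mask(im,50,80,120,60));print(b.min(0),b.max(0),rect_w(c,b,.101))
E
```

```text
time: 12.0
position: [0.5018, -0.0885, 0.1914]
tool_rot: [0.69, 0.724, -0.002, -0.005]
ft_force: [-0.7, -0.3, 0.9]
grip_width: 0.0003
grip_force: 0.0
12.05 [ 0.50321102 -0.08898993  0.19316039] y axis deg 2.819904050537314 [-0.00719232  0.00280219 -0.99997021]
[312. 192.] [348. 228.] ((504.56988525390625, -89.85994720458984), (27.732576370239258, 28.926523208618164), 2.8054580688476562)
```

View pics/w6.png

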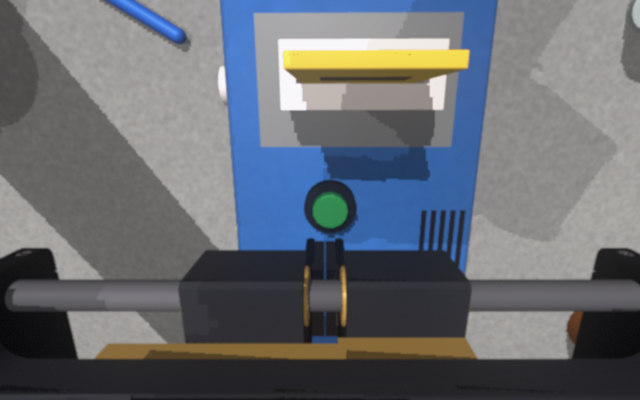

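The module is seated in the socket at (283-468, 50-80). The button, at (330, 210), lies within 2 mm of the TCP. Press.

```bash
python3 -m jog '{"dp":[[0,0,35],[0,0,65],[0,0,85],[0,0,90],[0,0,93],[0,0,96],[0,0,98],[0,0,98],[0,0,98]],"delta_rot":[[0,0,0],[0,0,0],[0,0,0],[0,0,0],[0,0,0],[0,0,0],[0,0,0],[0,0,0],[0,0,0]],"gripper":[-1,-1,-1,-1,-1,-1,-1,-1,-1]}' 20
```

```text
time: 12.95
position: [0.5064, -0.0902, 0.0987]
tool_rot: [0.69, 0.724, 0.0, 0.001]
ft_force: [1.8, -1.4, 1.7]
grip_width: 0.0004
grip_force: 1.3
```

```bash
python3 -m jog '{"dp":[[0,0,1],[0,0,2],[0,0,3],[0,0,3.5],[0,0,3.5]],"delta_rot":[[0,0,0],[0,0,0],[0,0,0],[0,0,0],[0,0,0]],"gripper":[-1,-1,-1,-1,-1]}' 20
```

```text
time: 13.45
position: [0.5065, -0.0902, 0.0953]
tool_rot: [0.69, 0.724, 0.0, 0.001]
ft_force: [-0.0, -0.2, 9.7]
grip_width: 0.0007
grip_force: 5.0
```

```bash
python3 -m jog '{"dp":[[0,0,-15],[0,0,-50],[0,0,-95],[0,0,-135],[0,0,-155],[-30,20,-155],[-60,45,-155],[-80,51,-155],[-80,51,-155],[-80,51,-155],[-80,51,-155],[-80,51,-155]],"delta_rot":[[0,0,0],[0,0,0],[0,0,-0.14],[0,0,-0.29],[0,0,-0.43],[0,0,-0.58],[0,0,-0.73],[0,0,-0.88],[0,0,-1.03],[0,0,-1.18],[0,0,-1.33],[0,0,-1.46]],"gripper":[-1,-1,-1,-1,-1,-1,0,0,0,0,0,0]}' 20
python3 -m jog '{"dp":[[0,0,0],[0,0,0],[0,0,0]],"delta_rot":[[0,0,-0.11],[0,0,-0.11],[0,0,-0.11]],"gripper":[0,0,0]}' 20
python3 w.py w7
```

```text
time: 14.65
position: [0.5589, -0.1668, 0.2479]
tool_rot: [0.029, 1.0, 0.001, -0.002]
ft_force: [-0.1, 0.1, 0.5]
grip_width: 0.0395
grip_force: 0.0
time: 14.95
position: [0.5594, -0.1669, 0.2484]
tool_rot: [-0.022, 1.0, 0.001, -0.001]
ft_force: [-0.5, 0.5, -0.0]
grip_width: 0.0433
grip_force: 0.0
15.0 [ 0.55960274 -0.16699425  0.24859537] y axis deg 92.5359784792539 [-1.67565917e-03  8.52864435e-04 -9.99998232e-01]
```

View pics/w7.png

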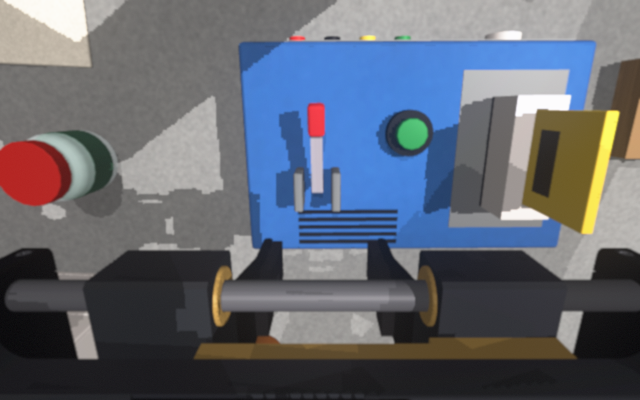

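The lever has dropped: its red grip is at (308-325, 103-137) px, with the hinge near (317, 188) between the cheeks.

```bash
python3 - <<'E'
from h import *
d=np.load("last.npz");c=(d['K'],d['A'],d['p']);im=d['im']
b=blob(mask(im,0,6,150,80,(295,90,340,150))|mask(im,174,180,150,80,(295,90,340,150)));print(b.min(0),b.max(0))
(x,y),s,a=rect_w(c,b,.128);print(x,y,s,a)
print("cheek tops",px2w(c,[[299,172],[299,210],[336,170],[336,210]],.114))
# same in case frame, centre (.5246,-.0852) yaw 2.78deg
t=np.radians(2.78);Q=np.array([[np.cos(t),np.sin(t)],[-np.sin(t),np.cos(t)]]);print(Q@(np.array([x,y])-[524.6,-85.2]))
E
```

```text
[308. 104.] [323. 135.]
494.8861389160156 -176.41635131835938 (24.10860824584961, 11.93639087677002) 2.408414602279663
cheek tops [[ 0.54057026 -0.18957666  0.114     ]
 [ 0.57533801 -0.18878523  0.114     ]
 [ 0.53740849 -0.15734179  0.114     ]
 [ 0.57390253 -0.15542528  0.114     ]]
[-34.10298667 -89.6678459 ]
```

```bash
python3 -m jog '{"dp":[[30,-3,0],[60,-6.5,10],[65,-6.5,40],[65,-6.5,80],[65,-6.5,115],[65,-6.5,138],[65,-6.5,148],[65,-6.5,148],[65,-6.5,148],[65,-6.5,148]],"delta_rot":[[0,0,-0.004],[0,0,-0.004],[0,0,-0.004],[0,0,-0.004],[0,0,-0.004],[0,0,-0.004],[0,0,-0.004],[0,0,-0.004],[0,0,-0.004],[0,0,-0.004]],"gripper":[0,0,0,0,0,0,0,0,0,0]}' 10
python3 -m jog '{"dp":[[0,0,0],[0,0,0],[0,0,0],[0,0,0],[0,0,0],[0,0,0],[0,0,0],[0,0,0]],"delta_rot":[[0,0,0],[0,0,0],[0,0,0],[0,0,0],[0,0,0],[0,0,0],[0,0,0],[0,0,0]],"gripper":[-1,-1,-1,-1,-1,-1,-1,-1]}' 10
```

```text
time: 16.0
position: [0.4966, -0.1774, 0.1026]
tool_rot: [-0.025, 1.0, -0.001, 0.001]
ft_force: [0.6, -0.3, 0.5]
grip_width: 0.0438
grip_force: 0.0
time: 16.8
position: [0.4955, -0.1768, 0.1013]
tool_rot: [-0.025, 1.0, -0.0, 0.0]
ft_force: [-0.1, 0.4, 1.6]
grip_width: 0.014
grip_force: 10.0
```

The grip is pinched at its 14 mm width. Lift it along the arc.

```bash
python3 -m jog '{"dp":[[-3.3,0,-9.2],[-8,0,-17.9],[-13.9,0,-25.7],[-20.9,0,-32.6],[-28.9,0,-38.3],[-37.6,0,-42.8],[-46.9,0,-45.9],[-56.6,0,-47.6],[-66.4,0,-47.9],[-71,0,-47.5],[-71,0,-47.5],[-71,0,-47.5]],"delta_rot":[[0,0,0],[0,0,0],[0,0,0],[0,0,0],[0,0,0],[0,0,0],[0,0,0],[0,0,0],[0,0,0],[0,0,0],[0,0,0],[0,0,0]],"gripper":[-1,-1,-1,-1,-1,-1,-1,-1,-1,-1,-1,-1]}' 10
```

```text
time: 18.0
position: [0.5676, -0.1733, 0.1488]
tool_rot: [-0.025, 1.0, -0.0, 0.001]
ft_force: [2.6, 0.7, -0.1]
grip_width: 0.0138
grip_force: 10.0
```

```bash
python3 -m jog '{"dp":[[0,0,0],[0,0,0],[0,0,0],[0,0,0],[0,0,-15],[0,0,-45],[0,0,-80],[0,0,-110],[0,0,-120],[-50,0,-120],[-70,0,-120],[-70,0,-120]],"delta_rot":[[0,0,0],[0,0,0],[0,0,0],[0,0,0],[0,0,0],[0,0,0],[0,0,0],[0,0,0],[0,0,0],[0,0,0],[0,0,0],[0,0,0]],"gripper":[0,0,0,0,0,0,0,0,0,0,0,0]}' 10
python3 w.py w8
python3 - <<'E'
from h import *
a=cv2.imread("pics/w8.png"); im=robot.camera("scene"); s=im[110:290,130:470,::-1]
s=cv2.resize(s,(640,339),interpolation=cv2.INTER_CUBIC); cv2.imwrite("pics/c8.png",cv2.vconcat([a[:250],s]))
E
```

```text
time: 19.2
position: [0.6381, -0.1694, 0.2672]
tool_rot: [-0.026, 1.0, 0.0, 0.0]
ft_force: [-0.9, -0.6, 0.1]
grip_width: 0.0437
grip_force: 0.0
19.25 [ 0.63616712 -0.16930646  0.26693969] y axis deg 92.92511512848777 [-2.70231537e-03  9.57571845e-04 -9.99995890e-01]
```

View pics/c8.png

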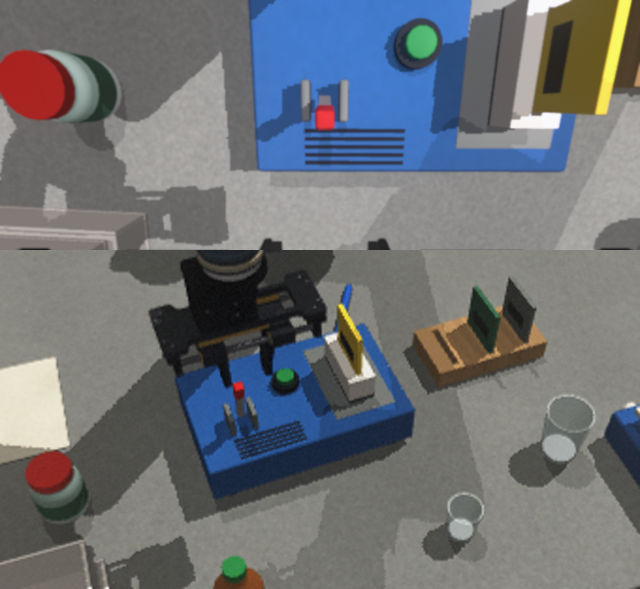

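The lever is up and leaning back, with its red tip at (325, 117) behind the hinge in the wrist view. The module is seated, and the spares, beakers and jar are where they were. The gripper is clear of everything.

```bash
python3 -c "
from rig import robot
print(robot.hand_in())"
```

```text
the job is handed in; nothing more can be done
None
```

The job is handed in, and no verdict came back: the yellow module is fully home in the socket, the button press dropped the lever, and the lever is back up in its armed position, with the spares, beakers and jar left where they were.

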